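# Read the batch label inside the parts cabinet

### The job

Book in the batch in the small grey parts cabinet: pull its bottom-hinged front flap fully down to its stop, pick up the black code reader and hold it steady for two seconds pointing squarely at the middle of the label inside, its nose about 90 mm from the label. Then stand the reader back upright on its nose where it stood, and push the flap up until it is fully shut. Leave the other things on the bench where they are.

Things in the scene. Friction and masses are not known exactly. Their poses are not given: they have to be found in the camera images.
- cabinet: Grey sheet-metal cabinet with sloping front, fixed, 150 deep (x) x 190 wide (y) x 175 mm high. Origin at its foot below the label's middle; +x to its back, front to -x (the robot). Floor top z 18 mm; back wall x +53; roof only from x -5 to +57 (z 169 to 175), so the label is reached obliquely from the front. A lever casting lies inside either side of the label.
- flap (a joint): Sloping front flap of the cabinet, hinged along its lower edge (axis along the cabinet's y), 178 wide, 162 from hinge to free edge, 5 mm thick. 0 rad = shut (leans back 0.588 rad from upright, resting by its weight); grows as it is pulled down to the robot; stop at 1.08 rad, where it leans 0.49 rad to the robot and stays by its weight.
- flap_handle (a point): Middle of the round handle bar at the flap's free edge: bar 10 mm thick, 120 mm long along the cabinet's y, about 32 mm clear of the flap edge, free from above both when shut and open. In the cabinet frame it is at (-7, 0, 199) mm shut and (-200, 0, 183) mm fully open.
- flap_hinge (a point): Middle of the flap's hinge line, at (-90, 0, 30) mm in the cabinet frame; axes turn with the flap.
- label: White label 50 x 62 mm with black bars on a sloped steel rest inside the cabinet, at (0, 0, 50) mm in the cabinet frame. Origin in the middle of its face; z points out of the face, 0.61 rad (35 degrees) from vertical, leaning towards the cabinet's front (-x).
- reader: Black hand-held code reader, a round wand 160 mm long, 0.18 kg, standing on its flared nose on the 3 mm sheet that covers this part of the bench (z 3 mm). Nose 54 mm across up to 16 mm, tapering to a 30 mm thick round barrel from 42 to 152 mm. Origin in the middle of the nose face, z along the barrel towards the tail; it looks out of the nose along -z.
- reader_spot (a point): Reading point of the reader: on its axis, 90 mm in front of the nose face. It should fall on the middle of the label.
- sanding_block: Green sanding block 55 x 100 x 28 mm, bystander.
- elbow: Raw aluminium elbow casting on the bench right of the cabinet, 65 x 74 x 50 mm, bystander.
- cap: Round aluminium cap casting 68 x 70 x 21 mm at the front left, bystander.
- lever_casting: Aluminium lever-arm casting 30 x 91 x 21 mm at the front right, bystander.
- marker: Marker pen 134 mm long, bystander.
- tape: Roll of masking tape, 86 mm across, 24 mm high, far right, bystander.

How it is judged (in metres and radians):
On the way, in this order (a step that is already met when the one before it is completed fails the run):
1. the flap is pulled down to its stop (within 0.1 rad) (value of joint flap above 0.98 rad), for 0.2 s.
2. with the flap open, the reader's reading point stays within 25 mm of the label's middle, its axis within 0.27 rad of square to the label, moving slower than 20 mm/s, for 1.2 s (value of joint flap above 0.9 rad and distance between reader_spot and label below 0.025 m and angle between the z axis of reader and the z axis of label, either way round below 0.27 rad and linear speed of reader below 0.02 m/s), for 1.2 s.
3. the reader stands upright on its nose again, within 50 mm of where it stood, let go (angle between reader's own z axis and vertical below 0.08 rad and height (world z) of reader below 0.009 m and distance of reader from where it was at the start of the episode below 0.05 m and contact force between reader and the fingers below 0.1 N and linear speed of reader below 0.02 m/s), for 0.3 s.
At the end, for the whole second after the job is handed in: The flap is fully shut (within 0.05 rad) and the reader stands still and upright on its nose on the bench, within 50 mm of where it stood at the start (value of joint flap below 0.05 rad and angle between reader's own z axis and vertical below 0.08 rad and height (world z) of reader below 0.009 m and distance of reader from where it was at the start of the episode below 0.05 m and linear speed of reader below 0.02 m/s); the robot touches nothing.
It fails at once if a bystander is moved by more than 30 mm (distance of any of sanding_block, elbow, cap, lever_casting, marker, tape from where it was at the start of the episode above 0.03 m).
It fails at once if the reader falls over (angle between reader's own z axis and vertical above 1.3 rad).
It also fails if it takes over 72 s, if anything falls off the work surface, if the arm or the gripper's body presses on something with over 40 N, if the wrist force passes 120 N, or if a joint passes its speed limit or range.

### The arm

A 6-joint arm with a two-finger parallel gripper is mounted at the origin on a cart in front of the work surface, level with it; the furniture and walls round the work are solid. World frame = base frame: x ahead of the robot, y to its left, z up, the work surface at z = 0. Lengths are in m, angles in degrees, forces in N, time in s.
With the tool pointing down it reaches from about 0.325 to 0.875 m from the base axis. Payload 4.4 kg.
Tool frame: the origin (TCP) lies at the very end of the fingers, on their centre line; the grasp point (between the pads) lies 19 mm behind it (arm.grip_depth is the distance from the TCP to the grasp point, in m); z points along the fingers, y is the direction in which the jaws open and shut (so a half turn about z gives the same grasp; the last joint's range is limited). The gripper opens to 85 mm and grips with 20 to 120 N. Pads are 22 mm wide; open, the fingers measure 114 mm over their backs; the gripper's body (76 mm by 85 mm) begins 54 mm behind the grasp point. The pads swing forward as they close: fully open they stand 13 mm farther back than shut.
Start: joints at [59.616, 11.837, 88.321, -0, 79.842, -8.623], TCP at [0.213, 0.534, 0.231] pointing down, gripper open.
Joint ranges: [-156.59, 156.59], [-49.26, 127.26], [12.9, 141.05], [-63.56, 243.56], [4.71, 150.69], [-161.64, 161.64]. Speed limits (degrees/s): [159.86, 159.86, 180, 180, 180, 180].

### API

Orientations are given as [roll, pitch, yaw] about the fixed x, y, z axes, in that order (R = Rz(yaw) Ry(pitch) Rx(roll)).
In Python, from plant import arm gives the robot as it stands.
- The arm moves only by the tool arm_command, never from a script. Its argument "increments" is a list of rows, each an object of numbers: "rx", "ry", "rz": the turn, a rotation vector about the world's x, y, z in rad; "tx", "ty", "tz": the shift along the world's x, y, z in mm; "claw": the gripper command: -1 is fully open, 1 is shut, values between are in proportion. A call has 1 to 10 rows; each row is the pose to reach, as a shift and turn from the pose commanded when the call began; what a row does not reach only later rows make up. A row lasts 1/8 s, in which the tool goes at most 62.5 mm and 10.7 degrees, less where a joint would pass 70% of its speed; a pose out of reach is approached as far as the arm can. A call with a gripper value outside its range is refused whole. The fingers move at their own pace and stop on an object; "force" is the grip in N (left out, the last holds). Time passes only in rows, so rows that repeat a pose let the fingers close. It gives the time, the measured TCP pose, the force and the opening at its end, in the units of the state.
- arm.read_state(): the state, without advancing time (a new reading comes with each control period).
- arm.capture(name): name is "scene" or "top"; returns a dict with "color" (400x640x3 uint8, blue, green, red), "intrinsics" (3x3 intrinsics, pixels), "R" (3x3) and "t" (3): a world point X has camera coordinates R X + t. Camera axes: x right, y down, z forward; pixel columns grow to the right and rows downward; lengths in m; the calibration is good to about 2 mm. A picture is of the moment at which its call begins. There is no depth.
- arm.hand_in(): hands the job in, once; it reports no verdict.
The state is a dict: "t": time; "q": joint angles; "qvel": joint speeds; "effort": joint torques, N m; "ee_pos": TCP position; "eef_rot": TCP orientation; "ft_force": force on the tool from outside, world axes, zero at the start; "torque": the same for the moment, N m; "width": opening from 0.0 (shut) to 1.0 (fully open).
Only numpy, scipy, OpenCV 4.12 (cv2) and the standard library are available. Lean on these libraries where they do the work, as an engineer would, in place of code of your own. Each camera call takes 0.05 s, during which the arm holds its last target. There are 200 camera calls.

## Working session

There is one attempt and no reset: what is moved stays moved. The work goes in short steps, Python scripts to look and compute and a tool call to move; the robot and the scene stay as the last step left them, time stands still between calls to the robot, and variables do not carry over. Pictures are saved under pics/ and viewed, about 8 in all and at most 12, crops included, and the job is handed in when it is done.

Besides the shell and the picture viewer there is one more tool, called after ">>>" by a JSON object that holds its "op" and its "data", one argument or row to a line. arm_command: Moves the arm, as the interface text tells. Its arguments: {"type":"object","properties":{"increments":{"type":"array","items":{"type":"object","properties":{"rx":{"type":"number"},"ry":{"type":"number"},"rz":{"type":"number"},"tx":{"type":"number"},"ty":{"type":"number"},"tz":{"type":"number"},"claw":{"type":"number"}}}},"force":{"type":"number"}},"required":["increments"]}

```bash
ls; mkdir -p pics; python3 - <<'E'
from plant import arm
import cv2,numpy as np
for n in("scene","top"):
    c=arm.capture(n); cv2.imwrite(f"pics/{n}0.png",c["color"]); np.savez(f"pics/{n}.npz",K=c["intrinsics"],R=c["R"],t=c["t"])
    R=np.array(c["R"]);print(n,-R.T@c["t"],R.round(3).tolist(),c["intrinsics"])
print(arm.read_state())
E
```

```text
pics
scene [ 0.0710802  -0.58818948  0.65659455] [[0.888, -0.46, 0.012], [-0.241, -0.489, -0.838], [0.391, 0.742, -0.545]] [[481.12517359   0.         321.91695217]
 [  0.         481.12517359 206.13818915]
 [  0.           0.           1.        ]]
top [0.33861011 0.17721056 1.0939785 ] [[-0.014, -1.0, 0.007], [-0.991, 0.013, -0.135], [0.135, -0.009, -0.991]] [[473.35557757   0.         315.10035559]
 [  0.         473.35557757 201.59204132]
 [  0.           0.           1.        ]]
{'t': 0.1, 'q': array([ 5.96162748e+01,  1.18828148e+01,  8.83984636e+01,  3.45225880e-04,
        7.98400380e+01, -8.62344456e+00]), 'qvel': array([ 0.08070685, -0.06032801, -0.09641306,  0.10409321,  0.03588391,
       -0.10357292]), 'effort': array([ 1.49306661e-04, -3.84096479e+01, -2.92548126e+01, -2.70040009e-04,
        4.91558851e-03,  7.06983485e-06]), 'ee_pos': array([0.21282587, 0.5334197 , 0.23019238]), 'eef_rot': array([-1.79880106e+02, -1.85259981e-02,  1.58239639e+02]), 'ft_force': array([-0.54165089,  0.10318435,  0.11737492]), 'torque': array([-0.04355105, -0.01143954,  0.02183611]), 'width': 0.9979163197151683}
```

View pics/scene0.png

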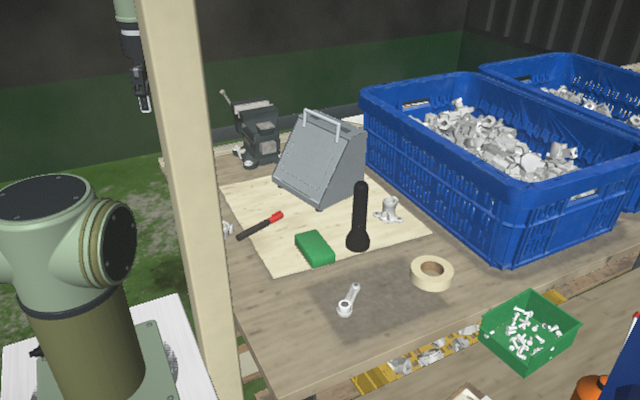

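View pics/top0.png

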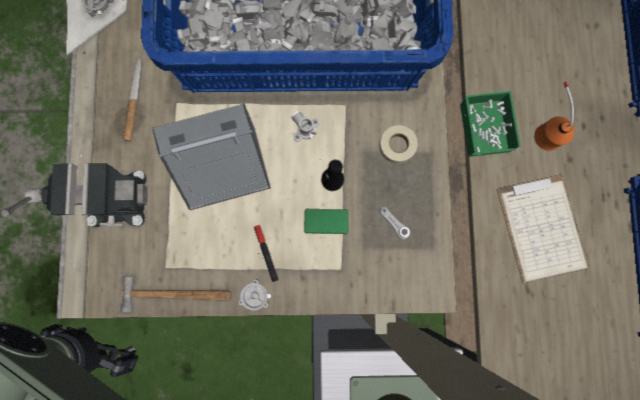

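The scene view shows the shut cabinet (about 320,160), the reader (358,215), and a tall post near the robot. The top view shows the cabinet at (212,155), the reader nose at (332,183), and the post foot at about (385,325). Next I enlarge crops of both.

```bash
python3 - <<'E'
import cv2,numpy as np
s=cv2.imread("pics/scene0.png");t=cv2.imread("pics/top0.png")
a=cv2.resize(s[95:260,260:420],None,fx=3.6,fy=3.6,interpolation=cv2.INTER_CUBIC)
cv2.imwrite("pics/c1.png",a)
b=cv2.resize(t[95:220,145:360],None,fx=3.6,fy=3.6,interpolation=cv2.INTER_CUBIC)
cv2.imwrite("pics/c2.png",b)
E
```

```text
(no output)
```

View pics/c1.png

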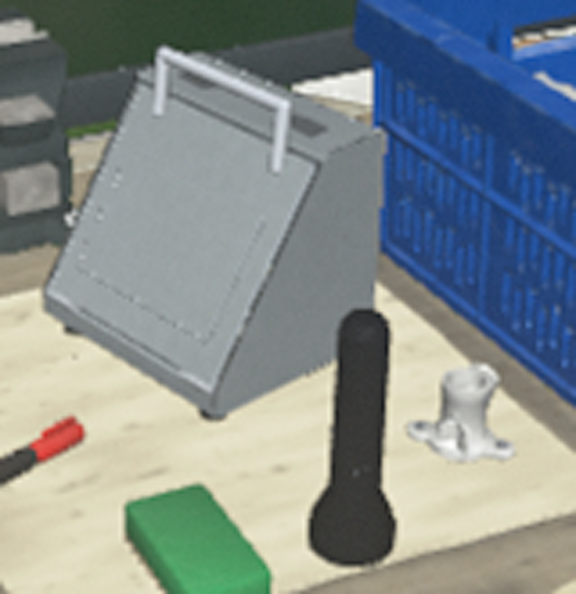

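View pics/c2.png

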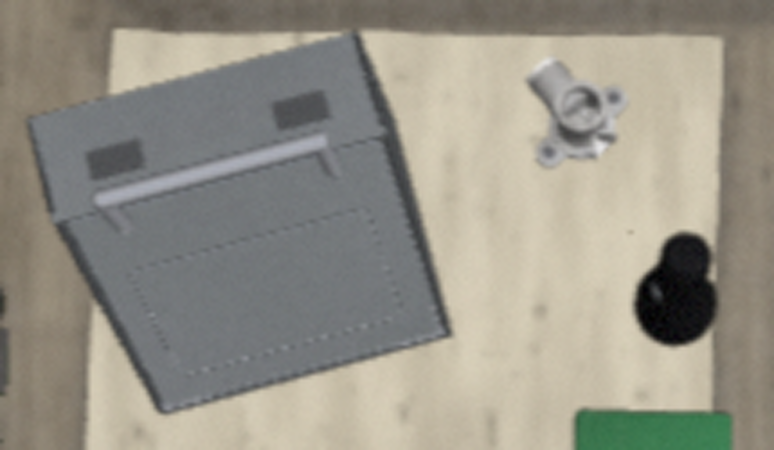

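Crop 1 shows the handle bar ends at (160,50) and (287,100), with the right roof corners at (318,163) and (383,135). Crop 2 shows the bar ends at (97,201) and (326,143), the roof corners, the nose disc at (676,303) and the tail at (686,255). I'll fit the poses to these points.

```bash
cat > fit.py <<'E'
import numpy as np
from scipy.optimize import least_squares
C={n:np.load(f"pics/{n}.npz") for n in("scene","top")}
O={"scene":(260,95),"top":(145,95)}
def proj(n,X):
    c=C[n];p=c["K"]@(c["R"]@X+c["t"].ravel());return p[:2]/p[2]
def ray(n,uv,z):
    c=C[n];d=c["R"].T@np.linalg.solve(c["K"],[*uv,1]);o=-c["R"].T@c["t"].ravel();return o+d*(z-o[2])/d[2]
full=lambda n,p:np.array(p)/3.6+O[n]
E
python3 - <<'E'
from fit import *
pts=[("top",(97,201),(-7,60,199)),("top",(326,143),(-7,-60,199)),("top",(30,118),(57,95,175)),("top",(357,33),(57,-95,175)),("top",(55,220),(-5,95,175)),("top",(387,133),(-5,-95,175)),
("scene",(160,50),(-7,60,199)),("scene",(287,100),(-7,-60,199)),("scene",(318,163),(-5,-95,175)),("scene",(383,135),(57,-95,175))]
def res(p):
    c,s=np.cos(p[2]),np.sin(p[2]);M=np.array([[c,-s,0],[s,c,0],[0,0,1]])
    return np.array([proj(n,M@(np.array(q)/1e3)+[p[0],p[1],p[3]])-full(n,u) for n,u,q in pts]).ravel()
r=least_squares(res,[.7,.4,.2,0],loss="soft_l1");print(r.x,np.degrees(r.x[2]),r.fun.reshape(-1,2).round(1).tolist())
pr=[("top",(676,303),.019),("top",(686,255),.163),("scene",(363,325),.155),("scene",(352,530),.011)]
for n,u,z in pr: print(n,ray(n,full(n,u),z).round(4))
rr=least_squares(lambda p:np.array([proj(n,np.array([p[0],p[1],z]))-full(n,u) for n,u,z in pr]).ravel(),[.6,.1]);print(rr.x,rr.fun)
for nm,uv,z in[("block",(327,221),.03),("elbow",(305,127),.02),("marker tip",(258,228),.01),("marker end",(275,278),.01),("cap",(255,295),.01),("lever",(395,222),.01),("post",(385,325),0),("tape",(398,143),.02)]:print(nm,ray("top",uv,z).round(3))
E
```

```text
[0.58454807 0.38426048 0.25172678 0.00322897] 14.422881890329672 [[1.5, -0.3], [-1.6, 0.0], [-0.8, -0.1], [1.1, -0.5], [-0.9, 1.0], [0.3, 0.7], [0.7, 1.1], [-1.6, 2.0], [0.4, -1.5], [0.8, -0.9]]
top [0.5367 0.1261 0.019 ]
top [0.5372 0.1268 0.163 ]
scene [0.5393 0.1289 0.155 ]
scene [0.5387 0.1253 0.011 ]
[0.53775885 0.12643605] [-0.16473741 -0.4570005   0.19077869 -0.25295679 -0.02366494  0.7311197
 -0.63460185 -0.152795  ]
block [0.439 0.141 0.03 ]
elbow [0.661 0.189 0.02 ]
marker tip [0.427 0.299 0.01 ]
marker end [0.313 0.261 0.01 ]
cap [0.276 0.306 0.01 ]
lever [ 0.436 -0.016  0.01 ]
post [0.205 0.014 0.   ]
tape [ 0.62  -0.028  0.02 ]
```

```bash
python3 - <<'E'
import cv2,numpy as np
s=cv2.imread("pics/scene0.png");t=cv2.imread("pics/top0.png")
a=cv2.resize(s[:400,60:280],None,fx=1.4,fy=1.4);b=cv2.resize(t[270:400,290:500],None,fx=2.3,fy=2.3)
im=np.zeros((560,800,3),np.uint8);im[:560,:308]=a;im[:299,310:793]=b[:, :483];cv2.imwrite("pics/c3.png",im)
E
```

```text
(no output)
```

View pics/c3.png

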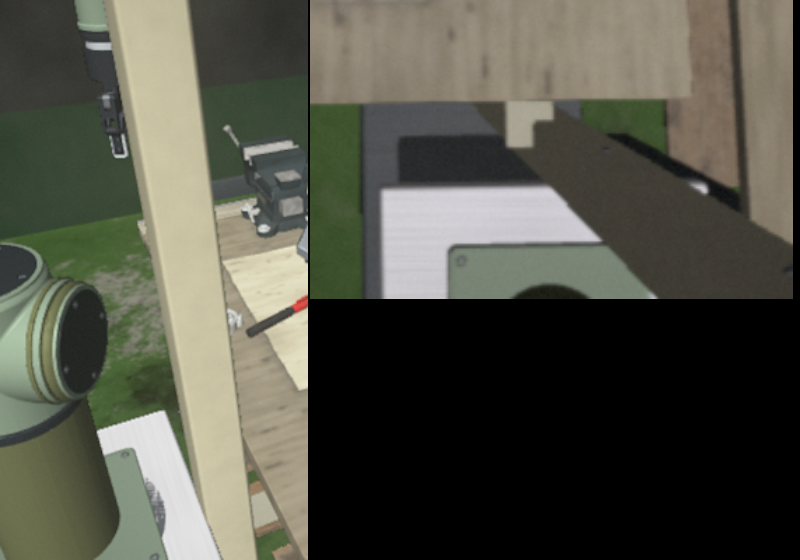

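The poses agree across both views: cabinet at (0.5845, 0.3843, 0.003) with yaw 14.4°, reader at (0.5377, 0.1265). The shut handle is therefore at about (0.578, 0.3825, 0.202). The post at about (0.16, -0.05) is clear of the arm's plane. First I move above the handle.

>>> {"op": "arm_command", "data": {
  "increments": [
    {"tz": 50},
    {"tx": 60,"ty": -25,"tz": 60,"rz": -0.15},
    {"tx": 120,"ty": -50,"tz": 60,"rz": -0.3},
    {"tx": 180,"ty": -75,"tz": 60,"rz": -0.45},
    {"tx": 240,"ty": -100,"tz": 60,"rz": -0.6},
    {"tx": 300,"ty": -125,"tz": 60,"rz": -0.75},
    {"tx": 345,"ty": -142,"tz": 60,"rz": -0.88},
    {"tx": 365,"ty": -151,"tz": 55,"rz": -0.94},
    {"tx": 365,"ty": -151,"tz": 50,"rz": -0.94},
    {"tx": 365,"ty": -151,"tz": 50,"rz": -0.94}
  ]
}}

```text
$.increments[0]: bad value
```

>>> {"op": "arm_command", "data": {
  "increments": [
    {"tx": 0,"ty": 0,"tz": 50,"rx": 0,"ry": 0,"rz": 0,"claw": -1},
    {"tx": 60,"ty": -25,"tz": 60,"rx": 0,"ry": 0,"rz": -0.15,"claw": -1},
    {"tx": 120,"ty": -50,"tz": 60,"rx": 0,"ry": 0,"rz": -0.3,"claw": -1},
    {"tx": 180,"ty": -75,"tz": 60,"rx": 0,"ry": 0,"rz": -0.45,"claw": -1},
    {"tx": 240,"ty": -100,"tz": 60,"rx": 0,"ry": 0,"rz": -0.6,"claw": -1},
    {"tx": 300,"ty": -125,"tz": 60,"rx": 0,"ry": 0,"rz": -0.75,"claw": -1},
    {"tx": 345,"ty": -142,"tz": 60,"rx": 0,"ry": 0,"rz": -0.88,"claw": -1},
    {"tx": 365,"ty": -151,"tz": 55,"rx": 0,"ry": 0,"rz": -0.94,"claw": -1},
    {"tx": 365,"ty": -151,"tz": 50,"rx": 0,"ry": 0,"rz": -0.94,"claw": -1},
    {"tx": 365,"ty": -151,"tz": 50,"rx": 0,"ry": 0,"rz": -0.94,"claw": -1}
  ]
}}

```text
t: 1.35
ee_pos: [0.5761, 0.3838, 0.28]
eef_rot: [-179.8, -0.0, 104.5]
ft_force: [0.0, 0.5, -0.3]
width: 0.999
```

>>> {"op": "arm_command", "data": {
  "increments": [
    {"tx": 1,"ty": -1,"tz": -40,"rx": 0,"ry": 0,"rz": 0,"claw": -1},
    {"tx": 2,"ty": -1,"tz": -75,"rx": 0,"ry": 0,"rz": 0,"claw": -1},
    {"tx": 2,"ty": -1,"tz": -95,"rx": 0,"ry": 0,"rz": 0,"claw": -1},
    {"tx": 2,"ty": -1,"tz": -95,"rx": 0,"ry": 0,"rz": 0,"claw": -1},
    {"tx": 2,"ty": -1,"tz": -95,"rx": 0,"ry": 0,"rz": 0,"claw": 1},
    {"tx": 2,"ty": -1,"tz": -95,"rx": 0,"ry": 0,"rz": 0,"claw": 1},
    {"tx": 2,"ty": -1,"tz": -95,"rx": 0,"ry": 0,"rz": 0,"claw": 1},
    {"tx": 2,"ty": -1,"tz": -95,"rx": 0,"ry": 0,"rz": 0,"claw": 1},
    {"tx": 2,"ty": -1,"tz": -95,"rx": 0,"ry": 0,"rz": 0,"claw": 1}
  ],
  "force": 25
}}

```text
t: 2.48
ee_pos: [0.5795, 0.3818, 0.1869]
eef_rot: [-179.9, 0.0, 104.4]
ft_force: [-5.0, -1.5, 3.7]
width: 0.105
```

```bash
python3 - <<'E'
import numpy as np
y=np.radians(14.42);c,s=np.cos(y),np.sin(y)
a0=np.arctan2(83,169)
for a in np.linspace(0,1.1,12):
    dx=188.3*np.sin(a0-a)-83; dz=188.3*np.cos(a0-a)-169
    print(round(a,2),np.round([dx*c,dx*s,dz],0))
E
```

```text
0.0 [0. 0. 0.]
0.1 [-17.  -4.   7.]
0.2 [-34.  -9.  13.]
0.3 [-52. -13.  17.]
0.4 [-70. -18.  19.]
0.5 [-88. -23.  19.]
0.6 [-106.  -27.   17.]
0.7 [-124.  -32.   14.]
0.8 [-142.  -36.    8.]
0.9 [-159.  -41.    1.]
1.0 [-175.  -45.   -8.]
1.1 [-190.  -49.  -18.]
```

Gripped: the opening is 0.105, about 9 mm, which matches the bar. Now I follow the arc down.

>>> {"op": "arm_command", "data": {
  "increments": [
    {"tx": -17,"ty": -4,"tz": 7,"rx": 0,"ry": 0,"rz": 0,"claw": 1},
    {"tx": -34,"ty": -9,"tz": 13,"rx": 0,"ry": 0,"rz": 0,"claw": 1},
    {"tx": -52,"ty": -13,"tz": 17,"rx": 0,"ry": 0,"rz": 0,"claw": 1},
    {"tx": -70,"ty": -18,"tz": 19,"rx": 0,"ry": 0,"rz": 0,"claw": 1},
    {"tx": -88,"ty": -23,"tz": 19,"rx": 0,"ry": 0,"rz": 0,"claw": 1},
    {"tx": -106,"ty": -27,"tz": 17,"rx": 0,"ry": 0,"rz": 0,"claw": 1},
    {"tx": -124,"ty": -32,"tz": 14,"rx": 0,"ry": 0,"rz": 0,"claw": 1},
    {"tx": -142,"ty": -36,"tz": 8,"rx": 0,"ry": 0,"rz": 0,"claw": 1},
    {"tx": -159,"ty": -41,"tz": 1,"rx": 0,"ry": 0,"rz": 0,"claw": 1},
    {"tx": -159,"ty": -41,"tz": 1,"rx": 0,"ry": 0,"rz": 0,"claw": 1}
  ]
}}

```text
t: 3.72
ee_pos: [0.4201, 0.3398, 0.1872]
eef_rot: [-179.9, 0.1, 104.4]
ft_force: [-1.9, -4.7, 4.2]
width: 0.105
```

>>> {"op": "arm_command", "data": {
  "increments": [
    {"tx": -8,"ty": -2,"tz": -4,"rx": 0,"ry": 0,"rz": 0,"claw": 1},
    {"tx": -16,"ty": -4,"tz": -9,"rx": 0,"ry": 0,"rz": 0,"claw": 1},
    {"tx": -24,"ty": -6,"tz": -13,"rx": 0,"ry": 0,"rz": 0,"claw": 1},
    {"tx": -30,"ty": -8,"tz": -17,"rx": 0,"ry": 0,"rz": 0,"claw": 1},
    {"tx": -30,"ty": -8,"tz": -17,"rx": 0,"ry": 0,"rz": 0,"claw": 1},
    {"tx": -30,"ty": -8,"tz": -17,"rx": 0,"ry": 0,"rz": 0,"claw": 1}
  ]
}}

```text
t: 4.47
ee_pos: [0.3925, 0.3327, 0.1701]
eef_rot: [179.9, 0.1, 104.4]
ft_force: [2.5, -4.2, -0.8]
width: 0.103
```

>>> {"op": "arm_command", "data": {
  "increments": [
    {"tx": 0,"ty": 0,"tz": 0,"rx": 0,"ry": 0,"rz": 0,"claw": -0.2},
    {"tx": 0,"ty": 0,"tz": 0,"rx": 0,"ry": 0,"rz": 0,"claw": -0.2},
    {"tx": 0,"ty": 0,"tz": 0,"rx": 0,"ry": 0,"rz": 0,"claw": -0.2},
    {"tx": 0,"ty": 0,"tz": 40,"rx": 0,"ry": 0,"rz": 0,"claw": -0.2},
    {"tx": 0,"ty": 0,"tz": 90,"rx": 0,"ry": 0,"rz": 0,"claw": -1},
    {"tx": 20,"ty": -30,"tz": 120,"rx": 0,"ry": 0,"rz": 0,"claw": -1},
    {"tx": 55,"ty": -78,"tz": 120,"rx": 0,"ry": 0,"rz": 0,"claw": -1},
    {"tx": 90,"ty": -127,"tz": 120,"rx": 0,"ry": 0,"rz": 0,"claw": -1},
    {"tx": 125,"ty": -176,"tz": 120,"rx": 0,"ry": 0,"rz": 0,"claw": -1},
    {"tx": 145,"ty": -206,"tz": 120,"rx": 0,"ry": 0,"rz": 0,"claw": -1}
  ]
}}

```text
t: 5.72
ee_pos: [0.5378, 0.1248, 0.2903]
eef_rot: [179.9, 0.0, 104.3]
ft_force: [0.4, 0.6, 0.1]
width: 1.001
```

```bash
python3 - <<'E'
from plant import arm
import cv2,numpy as np
print(arm.read_state())
a=arm.capture("scene")["color"];b=arm.capture("top")["color"]
im=np.vstack([cv2.resize(a[60:280,200:460],(390,330)),]) 
b2=cv2.resize(b[80:300,140:400],(390,330));cv2.imwrite("pics/o1.png",np.hstack([im,b2]))
E
```

```text
{'t': 5.725, 'q': array([ 4.08195592e+00,  6.68391268e+00,  8.72627373e+01, -3.32054678e-03,
        8.59847026e+01, -1.01767530e+01]), 'qvel': array([-25.95660159,  11.35401694, -12.18255102,   1.02264756,
         1.48061825, -26.47808926]), 'effort': array([  0.7331425 , -36.19380355, -29.77966011,  -0.20644468,
        -0.04416247,   0.32568709]), 'ee_pos': array([0.53775754, 0.12477763, 0.29034465]), 'eef_rot': array([1.79933018e+02, 1.53895559e-02, 1.04258931e+02]), 'ft_force': array([0.37221321, 0.61464149, 0.07108041]), 'torque': array([-0.06867894, -0.01072054, -0.02152834]), 'width': 1.0005690402411365}
```

View pics/o1.png

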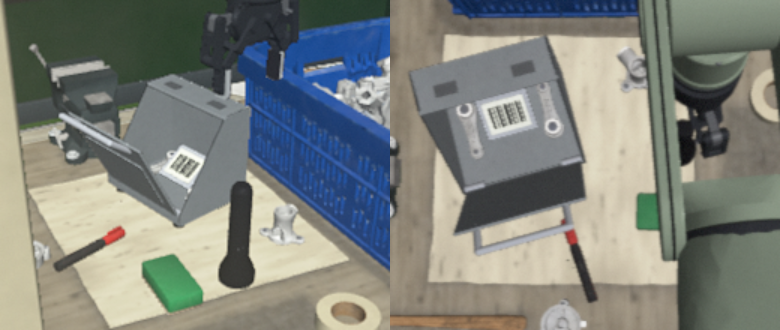

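The flap is fully open with the label visible at about top pixel (217,157). The reader is standing undisturbed below the gripper.

```bash
python3 -c "
from fit import *
print(proj('top',np.array([.5845,.3843,.053])),ray('top',(216.7,156.7),.053))"
```

```text
[218.07389483 156.90650967] [0.58501285 0.38738644 0.053     ]
```

>>> {"op": "arm_command", "data": {
  "increments": [
    {"tx": 0,"ty": 0,"tz": -40,"rx": 0,"ry": 0,"rz": 0,"claw": -1},
    {"tx": 0,"ty": 0,"tz": -75,"rx": 0,"ry": 0,"rz": 0,"claw": -1},
    {"tx": 0,"ty": 0,"tz": -75,"rx": 0,"ry": 0,"rz": 0,"claw": -1}
  ]
}}

```text
t: 6.2
ee_pos: [0.5332, 0.1277, 0.2119]
eef_rot: [-179.6, -0.1, 104.4]
ft_force: [-0.6, -0.0, -0.5]
width: 0.998
```

>>> {"op": "arm_command", "data": {
  "increments": [
    {"tx": 5,"ty": -1,"tz": 0,"rx": 0,"ry": 0,"rz": 0,"claw": -1},
    {"tx": 5,"ty": -1,"tz": -30,"rx": 0,"ry": 0,"rz": 0,"claw": -1},
    {"tx": 5,"ty": -1,"tz": -65,"rx": 0,"ry": 0,"rz": 0,"claw": -1},
    {"tx": 5,"ty": -1,"tz": -100,"rx": 0,"ry": 0,"rz": 0,"claw": -1},
    {"tx": 5,"ty": -1,"tz": -107,"rx": 0,"ry": 0,"rz": 0,"claw": -1},
    {"tx": 5,"ty": -1,"tz": -107,"rx": 0,"ry": 0,"rz": 0,"claw": -1},
    {"tx": 5,"ty": -1,"tz": -107,"rx": 0,"ry": 0,"rz": 0,"claw": 0.1},
    {"tx": 5,"ty": -1,"tz": -107,"rx": 0,"ry": 0,"rz": 0,"claw": 0.15},
    {"tx": 5,"ty": -1,"tz": -107,"rx": 0,"ry": 0,"rz": 0,"claw": 0.2},
    {"tx": 5,"ty": -1,"tz": -107,"rx": 0,"ry": 0,"rz": 0,"claw": 0.25}
  ]
}}

```text
t: 7.45
ee_pos: [0.5412, 0.126, 0.1086]
eef_rot: [180.0, 0.0, 104.4]
ft_force: [-0.8, 0.3, 0.4]
width: 0.374
```

>>> {"op": "arm_command", "data": {
  "increments": [
    {"tx": 0,"ty": 0,"tz": 0,"rx": 0,"ry": 0,"rz": 0,"claw": 0.35},
    {"tx": 0,"ty": 0,"tz": 0,"rx": 0,"ry": 0,"rz": 0,"claw": 0.5},
    {"tx": 0,"ty": 0,"tz": 0,"rx": 0,"ry": 0,"rz": 0,"claw": 1},
    {"tx": 0,"ty": 0,"tz": 0,"rx": 0,"ry": 0,"rz": 0,"claw": 1},
    {"tx": 0,"ty": 0,"tz": 0,"rx": 0,"ry": 0,"rz": 0,"claw": 1},
    {"tx": 0,"ty": 0,"tz": 0,"rx": 0,"ry": 0,"rz": 0,"claw": 1}
  ],
  "force": 60
}}

```text
t: 8.2
ee_pos: [0.541, 0.1259, 0.1086]
eef_rot: [-180.0, 0.0, 104.4]
ft_force: [-2.9, -0.5, 4.6]
width: 0.345
```

Gripped at 29.3 mm on the 30 mm barrel, TCP at reader height 106 mm. Now I lift.

>>> {"op": "arm_command", "data": {
  "increments": [
    {"tx": 0,"ty": 0,"tz": 15,"rx": 0,"ry": 0,"rz": 0,"claw": 1},
    {"tx": 0,"ty": 0,"tz": 45,"rx": 0,"ry": 0,"rz": 0,"claw": 1},
    {"tx": 0,"ty": 0,"tz": 85,"rx": 0,"ry": 0,"rz": 0,"claw": 1},
    {"tx": 0,"ty": 0,"tz": 125,"rx": 0,"ry": 0,"rz": 0,"claw": 1},
    {"tx": 0,"ty": 0,"tz": 165,"rx": 0,"ry": 0,"rz": 0,"claw": 1},
    {"tx": 0,"ty": 0,"tz": 200,"rx": 0,"ry": 0,"rz": 0,"claw": 1},
    {"tx": 0,"ty": 0,"tz": 225,"rx": 0,"ry": 0,"rz": 0,"claw": 1},
    {"tx": 0,"ty": 0,"tz": 235,"rx": 0,"ry": 0,"rz": 0,"claw": 1},
    {"tx": 0,"ty": 0,"tz": 235,"rx": 0,"ry": 0,"rz": 0,"claw": 1}
  ]
}}

```text
t: 9.32
ee_pos: [0.5414, 0.1261, 0.3436]
eef_rot: [179.9, 0.0, 104.4]
ft_force: [0.3, -0.3, -1.6]
width: 0.34
```

>>> {"op": "arm_command", "data": {
  "increments": [
    {"tx": -10,"ty": 18,"tz": 0,"rx": 0.013,"ry": -0.05,"rz": 0,"claw": 1},
    {"tx": -28,"ty": 48,"tz": 0,"rx": 0.033,"ry": -0.13,"rz": 0,"claw": 1},
    {"tx": -46,"ty": 82,"tz": 0,"rx": 0.057,"ry": -0.22,"rz": 0,"claw": 1},
    {"tx": -64,"ty": 116,"tz": 0,"rx": 0.08,"ry": -0.31,"rz": 0,"claw": 1},
    {"tx": -82,"ty": 150,"tz": 0,"rx": 0.103,"ry": -0.4,"rz": 0,"claw": 1},
    {"tx": -100,"ty": 181,"tz": 0,"rx": 0.126,"ry": -0.49,"rz": 0,"claw": 1},
    {"tx": -114,"ty": 206,"tz": 0,"rx": 0.144,"ry": -0.56,"rz": 0,"claw": 1},
    {"tx": -120,"ty": 217,"tz": 0,"rx": 0.152,"ry": -0.591,"rz": 0,"claw": 1},
    {"tx": -120,"ty": 217,"tz": 0,"rx": 0.152,"ry": -0.591,"rz": 0,"claw": 1},
    {"tx": -120,"ty": 217,"tz": 0,"rx": 0.152,"ry": -0.591,"rz": 0,"claw": 1}
  ]
}}

```text
t: 10.58
ee_pos: [0.4212, 0.3425, 0.3422]
eef_rot: [145.2, 0.0, 104.4]
ft_force: [0.7, 0.3, -1.0]
width: 0.341
```

>>> {"op": "arm_command", "data": {
  "increments": [
    {"tx": 6,"ty": 2,"tz": -15,"rx": 0,"ry": 0,"rz": 0,"claw": 1},
    {"tx": 17,"ty": 5,"tz": -40,"rx": 0,"ry": 0,"rz": 0,"claw": 1},
    {"tx": 30,"ty": 8,"tz": -70,"rx": 0,"ry": 0,"rz": 0,"claw": 1},
    {"tx": 43,"ty": 12,"tz": -100,"rx": 0,"ry": 0,"rz": 0,"claw": 1},
    {"tx": 51,"ty": 14,"tz": -120,"rx": 0,"ry": 0,"rz": 0,"claw": 1},
    {"tx": 55,"ty": 15,"tz": -129,"rx": 0,"ry": 0,"rz": 0,"claw": 1},
    {"tx": 55,"ty": 15,"tz": -129,"rx": 0,"ry": 0,"rz": 0,"claw": 1}
  ]
}}

```text
t: 11.45
ee_pos: [0.4764, 0.3573, 0.213]
eef_rot: [145.2, 0.0, 104.3]
ft_force: [-0.3, -0.6, -1.2]
width: 0.34
```

```bash
python3 - <<'E'
from plant import arm
import cv2,numpy as np
s=arm.read_state();print(s["ee_pos"],s["eef_rot"],s["ft_force"])
a=arm.capture("scene")["color"];b=arm.capture("top")["color"]
cv2.imwrite("pics/r1.png",np.hstack([cv2.resize(a[80:230,250:410],(395,370)),cv2.resize(b[95:245,145:305],(395,370))]))
E
```

```text
[0.47637396 0.35725342 0.2129729 ] [1.45155565e+02 1.89986178e-02 1.04322027e+02] [-0.33272262 -0.58236995 -1.17622959]
```

View pics/r1.png

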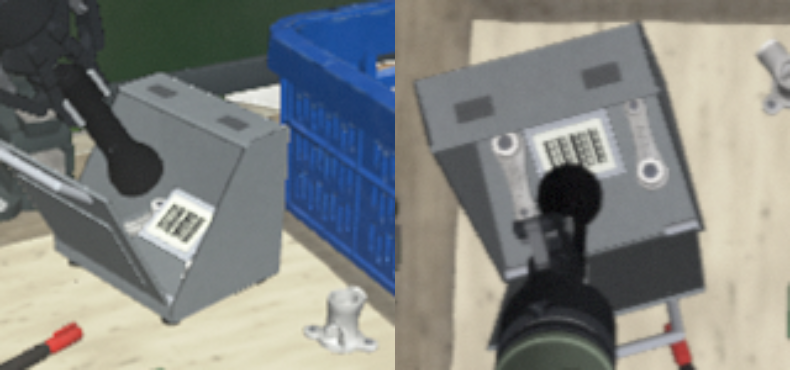

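Reader above the label, nose at top pixel (216,174) and scene pixel (305,149). I compare that with the prediction, then hold.

```bash
python3 -c "
from fit import *
p=np.array([.4764,.3573,.213]);y=np.radians(14.4);d=np.array([.571*np.cos(y),.571*np.sin(y),-.821])
n=p+.0976*d
for c in('top','scene'):print(c,proj(c,n))
print('spot',p+.1956*d, proj('top',p+.1956*d))"
```

```text
top [216.50905999 173.6379818 ]
scene [305.70933744 148.68972328]
spot [0.58457873 0.38507558 0.0524124 ] [217.77982384 156.93626287]
```

>>> {"op": "arm_command", "data": {
  "increments": [
    {"tx": 0,"ty": 0,"tz": 0,"rx": 0,"ry": 0,"rz": 0,"claw": 1},
    {"tx": 0,"ty": 0,"tz": 0,"rx": 0,"ry": 0,"rz": 0,"claw": 1},
    {"tx": 0,"ty": 0,"tz": 0,"rx": 0,"ry": 0,"rz": 0,"claw": 1},
    {"tx": 0,"ty": 0,"tz": 0,"rx": 0,"ry": 0,"rz": 0,"claw": 1},
    {"tx": 0,"ty": 0,"tz": 0,"rx": 0,"ry": 0,"rz": 0,"claw": 1},
    {"tx": 0,"ty": 0,"tz": 0,"rx": 0,"ry": 0,"rz": 0,"claw": 1},
    {"tx": 0,"ty": 0,"tz": 0,"rx": 0,"ry": 0,"rz": 0,"claw": 1},
    {"tx": 0,"ty": 0,"tz": 0,"rx": 0,"ry": 0,"rz": 0,"claw": 1},
    {"tx": 0,"ty": 0,"tz": 0,"rx": 0,"ry": 0,"rz": 0,"claw": 1},
    {"tx": 0,"ty": 0,"tz": 0,"rx": 0,"ry": 0,"rz": 0,"claw": 1}
  ]
}}

```text
t: 12.8
ee_pos: [0.4762, 0.358, 0.2143]
eef_rot: [145.0, -0.0, 104.4]
ft_force: [-0.3, 0.2, -0.9]
width: 0.339
```

>>> {"op": "arm_command", "data": {
  "increments": [
    {"tx": 0,"ty": 0,"tz": 0,"rx": 0,"ry": 0,"rz": 0,"claw": 1},
    {"tx": 0,"ty": 0,"tz": 0,"rx": 0,"ry": 0,"rz": 0,"claw": 1},
    {"tx": 0,"ty": 0,"tz": 0,"rx": 0,"ry": 0,"rz": 0,"claw": 1},
    {"tx": 0,"ty": 0,"tz": 0,"rx": 0,"ry": 0,"rz": 0,"claw": 1},
    {"tx": 0,"ty": 0,"tz": 0,"rx": 0,"ry": 0,"rz": 0,"claw": 1},
    {"tx": 0,"ty": 0,"tz": 0,"rx": 0,"ry": 0,"rz": 0,"claw": 1},
    {"tx": 0,"ty": 0,"tz": 0,"rx": 0,"ry": 0,"rz": 0,"claw": 1},
    {"tx": 0,"ty": 0,"tz": 0,"rx": 0,"ry": 0,"rz": 0,"claw": 1},
    {"tx": 0,"ty": 0,"tz": 0,"rx": 0,"ry": 0,"rz": 0,"claw": 1},
    {"tx": 0,"ty": 0,"tz": 0,"rx": 0,"ry": 0,"rz": 0,"claw": 1}
  ]
}}

```text
t: 14.05
ee_pos: [0.4762, 0.358, 0.2143]
eef_rot: [145.0, -0.0, 104.4]
ft_force: [0.3, -0.0, -1.6]
width: 0.34
```

The nose sits within 1 px of the prediction, and the reading point is within about 1 mm of the label's middle. The hold lasted 2.5 s. Now I return the reader along the reverse path.

>>> {"op": "arm_command", "data": {
  "increments": [
    {"tx": -5,"ty": -1,"tz": 12,"rx": 0,"ry": 0,"rz": 0,"claw": 1},
    {"tx": -15,"ty": -4,"tz": 35,"rx": 0,"ry": 0,"rz": 0,"claw": 1},
    {"tx": -28,"ty": -7,"tz": 65,"rx": 0,"ry": 0,"rz": 0,"claw": 1},
    {"tx": -41,"ty": -11,"tz": 97,"rx": 0,"ry": 0,"rz": 0,"claw": 1},
    {"tx": -51,"ty": -14,"tz": 120,"rx": 0,"ry": 0,"rz": 0,"claw": 1},
    {"tx": -55,"ty": -15,"tz": 129,"rx": 0,"ry": 0,"rz": 0,"claw": 1},
    {"tx": -55,"ty": -15,"tz": 129,"rx": 0,"ry": 0,"rz": 0,"claw": 1}
  ]
}}

```text
t: 14.92
ee_pos: [0.4211, 0.3432, 0.3443]
eef_rot: [144.9, -0.1, 104.4]
ft_force: [-0.8, 0.0, -1.1]
width: 0.342
```

>>> {"op": "arm_command", "data": {
  "increments": [
    {"tx": 10,"ty": -18,"tz": 0,"rx": -0.013,"ry": 0.05,"rz": 0,"claw": 1},
    {"tx": 28,"ty": -48,"tz": 0,"rx": -0.033,"ry": 0.13,"rz": 0,"claw": 1},
    {"tx": 46,"ty": -82,"tz": 0,"rx": -0.057,"ry": 0.22,"rz": 0,"claw": 1},
    {"tx": 64,"ty": -116,"tz": 0,"rx": -0.08,"ry": 0.31,"rz": 0,"claw": 1},
    {"tx": 82,"ty": -150,"tz": 0,"rx": -0.103,"ry": 0.4,"rz": 0,"claw": 1},
    {"tx": 100,"ty": -181,"tz": 0,"rx": -0.126,"ry": 0.49,"rz": 0,"claw": 1},
    {"tx": 114,"ty": -206,"tz": 0,"rx": -0.144,"ry": 0.56,"rz": 0,"claw": 1},
    {"tx": 120,"ty": -217,"tz": 0,"rx": -0.152,"ry": 0.591,"rz": 0,"claw": 1},
    {"tx": 120,"ty": -217,"tz": 0,"rx": -0.152,"ry": 0.591,"rz": 0,"claw": 1},
    {"tx": 120,"ty": -217,"tz": 0,"rx": -0.152,"ry": 0.591,"rz": 0,"claw": 1}
  ]
}}

```text
t: 16.18
ee_pos: [0.5403, 0.127, 0.3429]
eef_rot: [-180.0, -0.0, 104.4]
ft_force: [-0.2, 0.1, -0.6]
width: 0.34
```

>>> {"op": "arm_command", "data": {
  "increments": [
    {"tx": 0,"ty": 0,"tz": -10,"rx": 0,"ry": 0,"rz": 0,"claw": 1},
    {"tx": 0,"ty": 0,"tz": -40,"rx": 0,"ry": 0,"rz": 0,"claw": 1},
    {"tx": 0,"ty": 0,"tz": -80,"rx": 0,"ry": 0,"rz": 0,"claw": 1},
    {"tx": 0,"ty": 0,"tz": -120,"rx": 0,"ry": 0,"rz": 0,"claw": 1},
    {"tx": 0,"ty": 0,"tz": -160,"rx": 0,"ry": 0,"rz": 0,"claw": 1},
    {"tx": 0,"ty": 0,"tz": -195,"rx": 0,"ry": 0,"rz": 0,"claw": 1},
    {"tx": 0,"ty": 0,"tz": -215,"rx": 0,"ry": 0,"rz": 0,"claw": 1},
    {"tx": 0,"ty": 0,"tz": -220,"rx": 0,"ry": 0,"rz": 0,"claw": 1},
    {"tx": 0,"ty": 0,"tz": -220,"rx": 0,"ry": 0,"rz": 0,"claw": 1},
    {"tx": 0,"ty": 0,"tz": -220,"rx": 0,"ry": 0,"rz": 0,"claw": 1}
  ]
}}

```text
t: 17.42
ee_pos: [0.5422, 0.1263, 0.1248]
eef_rot: [179.8, 0.0, 104.4]
ft_force: [-0.0, -0.7, -1.5]
width: 0.341
```

>>> {"op": "arm_command", "data": {
  "increments": [
    {"tx": 0,"ty": 0,"tz": -5,"rx": 0,"ry": 0,"rz": 0,"claw": 1},
    {"tx": 0,"ty": 0,"tz": -9,"rx": 0,"ry": 0,"rz": 0,"claw": 1},
    {"tx": 0,"ty": 0,"tz": -12,"rx": 0,"ry": 0,"rz": 0,"claw": 1},
    {"tx": 0,"ty": 0,"tz": -14,"rx": 0,"ry": 0,"rz": 0,"claw": 1},
    {"tx": 0,"ty": 0,"tz": -15,"rx": 0,"ry": 0,"rz": 0,"claw": 1},
    {"tx": 0,"ty": 0,"tz": -15.5,"rx": 0,"ry": 0,"rz": 0,"claw": 1},
    {"tx": 0,"ty": 0,"tz": -16,"rx": 0,"ry": 0,"rz": 0,"claw": 1},
    {"tx": 0,"ty": 0,"tz": -16,"rx": 0,"ry": 0,"rz": 0,"claw": 1},
    {"tx": 0,"ty": 0,"tz": -16,"rx": 0,"ry": 0,"rz": 0,"claw": 1}
  ]
}}

```text
t: 18.55
ee_pos: [0.5412, 0.126, 0.1086]
eef_rot: [-180.0, 0.0, 104.4]
ft_force: [-3.3, -0.9, 7.6]
width: 0.339
```

>>> {"op": "arm_command", "data": {
  "increments": [
    {"tx": 0,"ty": 0,"tz": 0,"rx": 0,"ry": 0,"rz": 0,"claw": 0.25},
    {"tx": 0,"ty": 0,"tz": 0,"rx": 0,"ry": 0,"rz": 0,"claw": 0.1},
    {"tx": 0,"ty": 0,"tz": 0,"rx": 0,"ry": 0,"rz": 0,"claw": -0.2},
    {"tx": 0,"ty": 0,"tz": 0,"rx": 0,"ry": 0,"rz": 0,"claw": -0.6},
    {"tx": 0,"ty": 0,"tz": 0,"rx": 0,"ry": 0,"rz": 0,"claw": -1},
    {"tx": 0,"ty": 0,"tz": 0,"rx": 0,"ry": 0,"rz": 0,"claw": -1},
    {"tx": 0,"ty": 0,"tz": 0,"rx": 0,"ry": 0,"rz": 0,"claw": -1},
    {"tx": 0,"ty": 0,"tz": 0,"rx": 0,"ry": 0,"rz": 0,"claw": -1}
  ]
}}

```text
t: 19.55
ee_pos: [0.5412, 0.126, 0.1073]
eef_rot: [-180.0, -0.0, 104.4]
ft_force: [0.5, -0.0, 0.2]
width: 1.003
```

>>> {"op": "arm_command", "data": {
  "increments": [
    {"tx": 0,"ty": 0,"tz": 15,"rx": 0,"ry": 0,"rz": 0,"claw": -1},
    {"tx": 0,"ty": 0,"tz": 50,"rx": 0,"ry": 0,"rz": 0,"claw": -1},
    {"tx": 0,"ty": 0,"tz": 95,"rx": 0,"ry": 0,"rz": 0,"claw": -1},
    {"tx": 0,"ty": 0,"tz": 140,"rx": 0,"ry": 0,"rz": 0,"claw": -1},
    {"tx": 0,"ty": 0,"tz": 180,"rx": 0,"ry": 0,"rz": 0,"claw": -1},
    {"tx": 0,"ty": 0,"tz": 180,"rx": 0,"ry": 0,"rz": 0,"claw": -1}
  ]
}}

```text
t: 20.3
ee_pos: [0.5439, 0.1263, 0.2935]
eef_rot: [179.4, 0.1, 104.4]
ft_force: [0.5, -0.1, -1.0]
width: 0.997
```

>>> {"op": "arm_command", "data": {
  "increments": [
    {"tx": -20,"ty": 28,"tz": 0,"rx": 0,"ry": 0,"rz": 0,"claw": -1},
    {"tx": -55,"ty": 78,"tz": 0,"rx": 0,"ry": 0,"rz": 0,"claw": -1},
    {"tx": -90,"ty": 127,"tz": 0,"rx": 0,"ry": 0,"rz": 0,"claw": -1},
    {"tx": -125,"ty": 176,"tz": 0,"rx": 0,"ry": 0,"rz": 0,"claw": -1},
    {"tx": -149,"ty": 207,"tz": 0,"rx": 0,"ry": 0,"rz": 0,"claw": -1},
    {"tx": -149,"ty": 207,"tz": 0,"rx": 0,"ry": 0,"rz": 0,"claw": -1},
    {"tx": -149,"ty": 207,"tz": 0,"rx": 0,"ry": 0,"rz": 0,"claw": -1}
  ]
}}

```text
t: 21.18
ee_pos: [0.3921, 0.3325, 0.2868]
eef_rot: [-180.0, 0.1, 104.4]
ft_force: [0.8, -0.1, -0.3]
width: 0.998
```

```bash
python3 - <<'E'
from plant import arm
import cv2,numpy as np
s=arm.read_state();print(s["ee_pos"],s["eef_rot"],s["ft_force"])
a=arm.capture("scene")["color"];b=arm.capture("top")["color"]
cv2.imwrite("pics/p1.png",np.hstack([cv2.resize(a[80:260,230:420],(395,374)),cv2.resize(b[90:270,170:360],(395,374))]))
E
```

```text
[0.3921252  0.33251109 0.28679498] [-1.79958527e+02  5.17904427e-02  1.04391951e+02] [ 0.75459386 -0.07142843 -0.29248962]
```

View pics/p1.png

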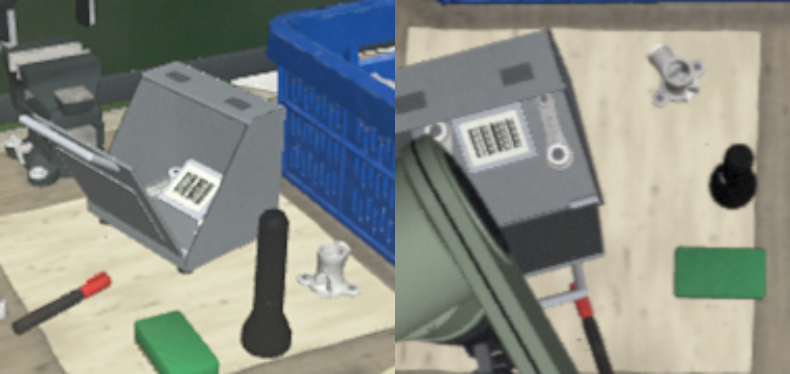

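The reader stands upright in its place (scene crop, nose at (267,330)), the flap is still open, and the bystanders look unmoved. Now I grip the bar again.

>>> {"op": "arm_command", "data": {
  "increments": [
    {"tx": 0,"ty": 0,"tz": -40,"rx": 0,"ry": 0,"rz": 0,"claw": -1},
    {"tx": 0,"ty": 0,"tz": -80,"rx": 0,"ry": 0,"rz": 0,"claw": -0.6},
    {"tx": 0,"ty": 0,"tz": -105,"rx": 0,"ry": 0,"rz": 0,"claw": -0.2},
    {"tx": 0,"ty": 0,"tz": -115,"rx": 0,"ry": 0,"rz": 0,"claw": -0.2},
    {"tx": 0,"ty": 0,"tz": -115,"rx": 0,"ry": 0,"rz": 0,"claw": -0.2},
    {"tx": 0,"ty": 0,"tz": -115,"rx": 0,"ry": 0,"rz": 0,"claw": 1},
    {"tx": 0,"ty": 0,"tz": -115,"rx": 0,"ry": 0,"rz": 0,"claw": 1},
    {"tx": 0,"ty": 0,"tz": -115,"rx": 0,"ry": 0,"rz": 0,"claw": 1},
    {"tx": 0,"ty": 0,"tz": -115,"rx": 0,"ry": 0,"rz": 0,"claw": 1}
  ],
  "force": 25
}}

```text
t: 22.4
ee_pos: [0.3924, 0.3331, 0.1728]
eef_rot: [180.0, 0.0, 104.4]
ft_force: [-1.5, -2.0, 2.7]
width: 0.106
```

>>> {"op": "arm_command", "data": {
  "increments": [
    {"tx": 12,"ty": 3,"tz": 8,"rx": 0,"ry": 0,"rz": 0,"claw": 1},
    {"tx": 28,"ty": 7,"tz": 17,"rx": 0,"ry": 0,"rz": 0,"claw": 1},
    {"tx": 45,"ty": 12,"tz": 24,"rx": 0,"ry": 0,"rz": 0,"claw": 1},
    {"tx": 63,"ty": 16,"tz": 30,"rx": 0,"ry": 0,"rz": 0,"claw": 1},
    {"tx": 81,"ty": 21,"tz": 33,"rx": 0,"ry": 0,"rz": 0,"claw": 1},
    {"tx": 99,"ty": 25,"tz": 35,"rx": 0,"ry": 0,"rz": 0,"claw": 1},
    {"tx": 117,"ty": 30,"tz": 35,"rx": 0,"ry": 0,"rz": 0,"claw": 1},
    {"tx": 135,"ty": 35,"tz": 33,"rx": 0,"ry": 0,"rz": 0,"claw": 1},
    {"tx": 153,"ty": 39,"tz": 29,"rx": 0,"ry": 0,"rz": 0,"claw": 1},
    {"tx": 153,"ty": 39,"tz": 29,"rx": 0,"ry": 0,"rz": 0,"claw": 1}
  ]
}}

```text
t: 23.65
ee_pos: [0.5467, 0.3736, 0.2013]
eef_rot: [179.9, -0.1, 104.4]
ft_force: [-0.1, 4.1, 1.0]
width: 0.105
```

>>> {"op": "arm_command", "data": {
  "increments": [
    {"tx": 9,"ty": 2,"tz": -3,"rx": 0,"ry": 0,"rz": 0,"claw": 1},
    {"tx": 17,"ty": 5,"tz": -6,"rx": 0,"ry": 0,"rz": 0,"claw": 1},
    {"tx": 25,"ty": 7,"tz": -10,"rx": 0,"ry": 0,"rz": 0,"claw": 1},
    {"tx": 31,"ty": 8,"tz": -13,"rx": 0,"ry": 0,"rz": 0,"claw": 1},
    {"tx": 34,"ty": 9,"tz": -14,"rx": 0,"ry": 0,"rz": 0,"claw": 1},
    {"tx": 34,"ty": 9,"tz": -14,"rx": 0,"ry": 0,"rz": 0,"claw": 1},
    {"tx": 34,"ty": 9,"tz": -14,"rx": 0,"ry": 0,"rz": 0,"claw": 1}
  ]
}}

```text
t: 24.52
ee_pos: [0.5793, 0.3822, 0.1878]
eef_rot: [179.9, -0.1, 104.4]
ft_force: [-1.6, 5.5, 2.8]
width: 0.106
```

Back at the shut-bar position, within 1 mm. I release, lift clear and retreat.

>>> {"op": "arm_command", "data": {
  "increments": [
    {"tx": 2,"ty": 0,"tz": -1,"rx": 0,"ry": 0,"rz": 0,"claw": 1},
    {"tx": 2,"ty": 0,"tz": -1,"rx": 0,"ry": 0,"rz": 0,"claw": -0.2},
    {"tx": 2,"ty": 0,"tz": -1,"rx": 0,"ry": 0,"rz": 0,"claw": -0.2},
    {"tx": 2,"ty": 0,"tz": -1,"rx": 0,"ry": 0,"rz": 0,"claw": -0.2},
    {"tx": 2,"ty": 0,"tz": -1,"rx": 0,"ry": 0,"rz": 0,"claw": -0.2},
    {"tx": 2,"ty": 0,"tz": 40,"rx": 0,"ry": 0,"rz": 0,"claw": -0.2},
    {"tx": 2,"ty": 0,"tz": 90,"rx": 0,"ry": 0,"rz": 0,"claw": -1},
    {"tx": -30,"ty": 20,"tz": 130,"rx": 0,"ry": 0,"rz": 0,"claw": -1},
    {"tx": -75,"ty": 50,"tz": 140,"rx": 0,"ry": 0,"rz": 0,"claw": -1},
    {"tx": -120,"ty": 80,"tz": 140,"rx": 0,"ry": 0,"rz": 0,"claw": -1}
  ]
}}

```text
t: 25.78
ee_pos: [0.459, 0.4619, 0.3296]
eef_rot: [179.8, -0.1, 104.3]
ft_force: [1.3, 1.3, -0.5]
width: 0.999
```

>>> {"op": "arm_command", "data": {
  "increments": [
    {"tx": -40,"ty": 30,"tz": 0,"rx": 0,"ry": 0,"rz": 0,"claw": -1},
    {"tx": -90,"ty": 60,"tz": 0,"rx": 0,"ry": 0,"rz": 0,"claw": -1},
    {"tx": -90,"ty": 60,"tz": 0,"rx": 0,"ry": 0,"rz": 0,"claw": -1},
    {"tx": -90,"ty": 60,"tz": 0,"rx": 0,"ry": 0,"rz": 0,"claw": -1}
  ]
}}

```text
t: 26.28
ee_pos: [0.3693, 0.5209, 0.3273]
eef_rot: [180.0, 0.0, 104.4]
ft_force: [0.4, 1.2, 0.3]
width: 0.998
```

```bash
python3 - <<'E'
from plant import arm
import cv2,numpy as np
a=arm.capture("scene")["color"];b=arm.capture("top")["color"]
a0=cv2.imread("pics/scene0.png")
cv2.imwrite("pics/f1.png",np.vstack([np.hstack([cv2.resize(a[80:260,230:420],(395,300)),cv2.resize(b[90:310,140:440],(395,300))]),np.hstack([cv2.resize(a0[80:260,230:420],(395,300)),cv2.resize(cv2.absdiff(a,a0)[80:260,230:420],(395,300))])]))
E
```

```text
(no output)
```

View pics/f1.png

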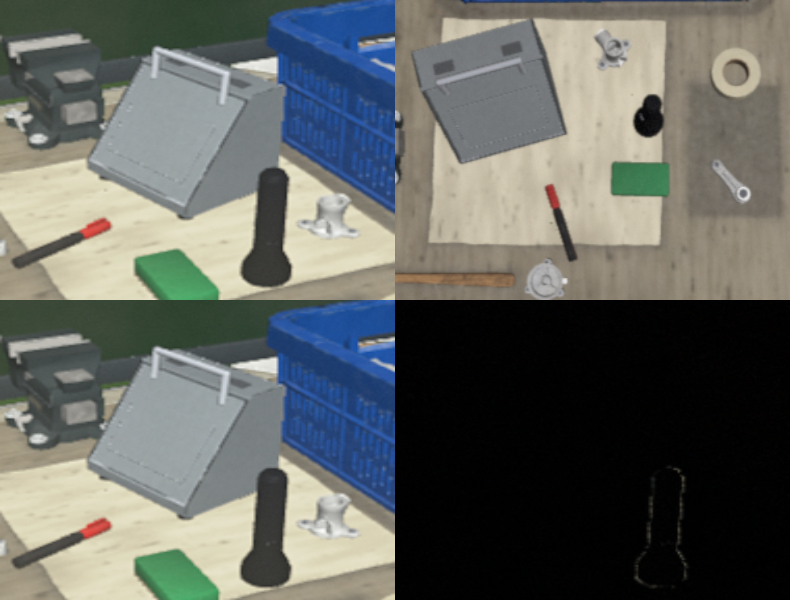

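The flap looks exactly as it did at the start. The difference image is black except for a thin reader outline, a shift of under about 1 mm.

```bash
python3 -c "
from plant import arm
print(arm.hand_in())"
```

```text
the job is handed in; nothing more can be done
None
```

The batch is booked in and the job handed in at about 26 s of the 72 s allowed; the hand-in reports no verdict.

- **Flap down:** I gripped the handle bar and followed the hinge arc until the bar stood where the fully open stop puts it. A picture after letting go showed the flap staying open.
- **Reading:** I held the reader tilted 35° for about 2.5 s. By the measured tool pose, its reading point was within about 1–2 mm of the label's middle. In both camera views the nose was within 1 px of where that pose puts it.
- **Reader back:** It stands upright on its nose where it stood. The picture difference shows a shift of only about 1 mm.
- **Flap shut:** In the scene view the cabinet showed no difference from the first picture.

In that same view the block, elbow and marker showed no change. The cap, lever casting and tape I checked only by eye in the top view, and they look unmoved. The arm finished clear of everything, and forces were low whenever read, at most about 8 N. No check failed; the only disagreement was about 3 mm between two estimates of the label's position, and I aimed between them.

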